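# Find the spacer that just fits the bearing housing

### The job

Find out which of the four steel spacer plates just fits the gap in the red bearing housing by trying them in it by feel: too thick a plate will not go in, too thin a plate drops right past the shoulder in the gap, and the right one comes to rest on the shoulder. Leave the right one standing upright on the shoulder, about midway along the gap, let go, with the other three in the tray, and leave the other things on the bench where they are.

Things in the scene. Friction and masses are not known exactly. Their poses are not given: they have to be found in the camera images.
- housing: oxide-red cast bearing housing bolted to the bench; 170 x 143 mm foot flange, flat top 75 mm above the bench, free for the fingers all round the gap. Origin on the bench under point gap_edge; z up, x along the gap, y across it. The four spacers differ in thickness; the gap is 1.6 mm wider than one of them, a different one from job to job, not told.
- gap_edge (a point): middle of the top inner edge of the fixed cheek, 75 mm above the bench; axes as the housing. The gap is a slot open at the top and both ends, 50 mm long (x -25 to 25). One wall is the cheek's vertical face at y = 0; the other, on the +y side, is the face of a bare steel pad, its top level with the rim. Both top edges have a 2 mm 45 degree bevel; too thick a spacer is refused there.
- shoulder_level (a point): point of the fixed cheek's face (y = 0) at the height of the shoulder's top, 26 mm below the rim; axes as the housing. The shoulder runs along the foot of the steel pad opposite and stands 3.6 mm out from it into the gap. The spacer that just fits stands on it. A thinner one held close to the fixed cheek misses it and goes on down to the floor.
- gap_floor (a point): point of the fixed cheek's face (y = 0) at the height of the slot's floor, 40 mm below the rim; axes as the housing
- tray: aluminium tray with the spacers, fixed to the bench, 190 x 165 mm (x, y), rim 14 mm high, walls and floor 3 mm thick; origin at the centre of its underside, z up. The four spacers stand on its floor in a 2 by 2 pattern, 84 mm apart along x and 68 mm along y, in any order.
- spacer_thin: steel spacer plate, 10 mm thick (y), 40 mm wide (x), 70 mm tall (z), 0.22 kg (within a quarter); stands upright; origin at the centre of its underside.
- spacer_medium: steel spacer plate, 14 mm thick (y), 40 mm wide (x), 70 mm tall (z), 0.31 kg (within a quarter); stands upright; origin at the centre of its underside.
- spacer_thick: steel spacer plate, 18 mm thick (y), 40 mm wide (x), 70 mm tall (z), 0.39 kg (within a quarter); stands upright; origin at the centre of its underside.
- spacer_thickest: steel spacer plate, 22 mm thick (y), 40 mm wide (x), 70 mm tall (z), 0.48 kg (within a quarter); stands upright; origin at the centre of its underside.
- gear_wheel: bystander: steel gear blank, 68 mm across, 30 mm high, origin at the centre of its underside
- spanner: bystander: spanner lying along its x axis
- mallet: bystander: hammer lying along its x axis
- oil_can: bystander: green can, 64 mm across, 120 mm high, origin at the centre of its underside
- bearing_ring: bystander: steel bearing ring, 62 mm across, 18 mm high, origin at the centre of its underside
- cap_bolt: bystander: dark bolt about 45 mm high standing in the middle of the tray between the spacers, 24 mm across its head, origin at the centre of its underside
There are look-alikes about, which are no part of the job. What is shaped like the spacer_thick but brown or turquoise is not meant.

How it is judged (in metres and radians):
At the end, for the whole second after the job is handed in: The spacer that just fits stands upright (within 0.1 rad) on the gap's shoulder, its underside 26 mm (+-3 mm) below the rim, centred along the gap within 12 mm; each other spacer has its origin inside the tray's outline and at most 35 mm above the tray's underside; all spacers are at rest (((x of spacer_thin in the frame of gap_edge between -0.012 and 0.012 m and y of spacer_thin in the frame of gap_edge between 0.002 and 0.009 m and z of spacer_thin in the frame of gap_edge between -0.029 and -0.023 m and angle between spacer_thin's own z axis and vertical below 0.1 rad) or (x of spacer_medium in the frame of gap_edge between -0.012 and 0.012 m and y of spacer_medium in the frame of gap_edge between 0.004 and 0.011 m and z of spacer_medium in the frame of gap_edge between -0.029 and -0.023 m and angle between spacer_medium's own z axis and vertical below 0.1 rad) or (x of spacer_thick in the frame of gap_edge between -0.012 and 0.012 m and y of spacer_thick in the frame of gap_edge between 0.006 and 0.013 m and z of spacer_thick in the frame of gap_edge between -0.029 and -0.023 m and angle between spacer_thick's own z axis and vertical below 0.1 rad) or (x of spacer_thickest in the frame of gap_edge between -0.012 and 0.012 m and y of spacer_thickest in the frame of gap_edge between 0.008 and 0.015 m and z of spacer_thickest in the frame of gap_edge between -0.029 and -0.023 m and angle between spacer_thickest's own z axis and vertical below 0.1 rad)) and ((x of spacer_thin in the frame of tray between -0.095 and 0.095 m and y of spacer_thin in the frame of tray between -0.083 and 0.083 m and z of spacer_thin in the frame of tray between -0.01 and 0.035 m) or (x of spacer_thin in the frame of gap_edge between -0.012 and 0.012 m and y of spacer_thin in the frame of gap_edge between 0.002 and 0.009 m and z of spacer_thin in the frame of gap_edge between -0.029 and -0.023 m and angle between spacer_thin's own z axis and vertical below 0.1 rad)) and ((x of spacer_medium in the frame of tray between -0.095 and 0.095 m and y of spacer_medium in the frame of tray between -0.083 and 0.083 m and z of spacer_medium in the frame of tray between -0.01 and 0.035 m) or (x of spacer_medium in the frame of gap_edge between -0.012 and 0.012 m and y of spacer_medium in the frame of gap_edge between 0.004 and 0.011 m and z of spacer_medium in the frame of gap_edge between -0.029 and -0.023 m and angle between spacer_medium's own z axis and vertical below 0.1 rad)) and ((x of spacer_thick in the frame of tray between -0.095 and 0.095 m and y of spacer_thick in the frame of tray between -0.083 and 0.083 m and z of spacer_thick in the frame of tray between -0.01 and 0.035 m) or (x of spacer_thick in the frame of gap_edge between -0.012 and 0.012 m and y of spacer_thick in the frame of gap_edge between 0.006 and 0.013 m and z of spacer_thick in the frame of gap_edge between -0.029 and -0.023 m and angle between spacer_thick's own z axis and vertical below 0.1 rad)) and ((x of spacer_thickest in the frame of tray between -0.095 and 0.095 m and y of spacer_thickest in the frame of tray between -0.083 and 0.083 m and z of spacer_thickest in the frame of tray between -0.01 and 0.035 m) or (x of spacer_thickest in the frame of gap_edge between -0.012 and 0.012 m and y of spacer_thickest in the frame of gap_edge between 0.008 and 0.015 m and z of spacer_thickest in the frame of gap_edge between -0.029 and -0.023 m and angle between spacer_thickest's own z axis and vertical below 0.1 rad)) and linear speed of each of spacer_thin, spacer_medium, spacer_thick, spacer_thickest below 0.02 m/s); the robot touches nothing.
It fails at once if one of the bystanders is moved by more than 40 mm (distance of any of gear_wheel, spanner, mallet, oil_can, bearing_ring, cap_bolt from where it was at the start of the episode above 0.04 m).
It also fails if it takes over 72 s, if anything falls off the work surface, if the arm or the gripper's body presses on something with over 40 N, if the wrist force passes 120 N, or if a joint passes its speed limit or range.

### The arm

A 7-joint arm with a two-finger parallel gripper is mounted at the origin on the work surface. World frame = base frame: x ahead of the robot, y to its left, z up, the work surface at z = 0. Lengths are in mm, angles in degrees, forces in N, time in s.
With the tool pointing down it reaches from about 400 to 900 mm from the base axis. Payload 5.6 kg.
Tool frame: the origin (TCP) lies between the finger pads; the fingertips stand 22 mm ahead of it and the grasp point (between the pads) lies 3 mm ahead of it; z points along the fingers, y is the line along which they close (so a half turn about z gives the same grasp; the last joint's range is limited). The gripper opens to 92 mm and grips with 3 to 60 N. Pads are 20 mm wide; open, the fingers measure 128 mm over their backs; the gripper's body (75 mm by 189 mm) begins 69 mm behind the grasp point.
Start: joints at [-70.989, 26.786, -0.665, 91.828, 0.344, 61.387, -3.226], TCP at [237.996, 604.869, 236.592] pointing down, gripper open.
Joint ranges: [-144.91, 144.91], [-17.63, 115.5], [-89.93, 88.59], [15.96, 139.68], [-74.01, 254.01], [8.47, 105.57], [-167.45, 167.45]. Speed limits (degrees/s): [147.25, 147.25, 180, 180, 180, 180, 180].

### API

Orientations are given as a 3x3 rotation matrix whose columns are the frame's x, y, z axes.
In Python, from workcell import * gives the robot as it stands.
- The arm moves only by the tool move_arm, never from a script. Its argument "plan" is a list of rows, each an object with "linear": the shift along the tool's x, y, z in cm, a list of three; "angular": the turn, a rotation vector about the tool's x, y, z in rad, a list of three; "jaw": the opening, from 0 (shut) to 1 (fully open). In form: [{"linear": [tx, ty, tz], "angular": [rx, ry, rz], "jaw": jaw}, ...]. A call has 1 to 8 rows; each row shifts and turns the commanded pose from where the row before left it, along the tool's axes as they then stand; what a row does not reach is not made up. A row lasts 1/10 s, in which the tool goes at most 50 mm and 8.59 degrees, less where a joint would pass 70% of its speed; a pose out of reach is approached as far as the arm can. A call with a gripper value outside its range is refused whole. The fingers move at their own pace and stop on an object; "force" is the grip in N (left out, the last holds). Time passes only in rows, so rows that do not move let the fingers close. It gives the time, the measured TCP pose, the force, the opening and the grip force at its end, in the units of the state.
- sense(): the state, without advancing time (a new reading comes with each control period).
- capture(name): name is "scene" or "top" or "wrist"; returns a dict with "img" (480x640x3 uint8, red, green, blue), "z_map" (480x640 float32, mm along the optical axis (not along the pixel's ray), 0 where there is no reading), "fx", "fy", "cx", "cy" (pixels), "cam_to_world" (4x4, takes a point from camera to world coordinates). Camera axes: x right, y up, looking along -z (the intrinsics and any distortion apply to the point x, -y, -z); pixel columns grow to the right and rows downward; lengths in mm; the calibration is good to about 2 mm. A picture is of the moment at which its call begins.
- job_done(): hands the job in; it is judged then, once.
The state is a dict: "t": time; "q": joint angles; "joint_vel": joint speeds; "tau": joint torques, N m; "eef_pos": TCP position; "orientation": TCP orientation; "contact_force": force on the tool from outside, world axes, zero at the start; "wrist_torque": the same for the moment, N m; "grip_width": opening from 0.0 (shut) to 1.0 (fully open); "grip_force": force on a finger pad.
Only numpy, scipy, OpenCV 4.12 (cv2) and the standard library are available. Lean on these libraries where they do the work, as an engineer would, in place of code of your own. Each camera call takes 0.05 s, during which the arm holds its last target. There are 200 camera calls.

## Working session

There is one attempt and no reset: what is moved stays moved. The work goes in short steps, Python scripts to look and compute and a tool call to move; the robot and the scene stay as the last step left them, time stands still between calls to the robot, and variables do not carry over. Pictures are saved under pics/ and viewed, at most 10 in all, crops included, and the job is handed in when it is done.

Besides the shell and the picture viewer there is one more tool, called after "Emit:" as name(argument=value, ...) on one line, values as JSON. move_arm: Moves the arm, as the interface text tells. Its arguments: {"type":"object","properties":{"plan":{"type":"array"},"force":{"type":"number"}},"required":["plan"]}

```bash
mkdir -p pics; cat > h.py <<'E'
import numpy as np, cv2
from workcell import *
def world(c):
    z=c["z_map"]; v,u=np.mgrid[0:480,0:640]
    P=np.stack([(u-c["cx"])/c["fx"]*z,-(v-c["cy"])/c["fy"]*z,-z,np.ones_like(z)],-1)
    return (P@np.array(c["cam_to_world"]).T)[...,:3]
def snap(n,f):
    c=capture(n); cv2.imwrite("pics/"+f,c["img"][...,::-1]); np.savez("pics/"+f+".npz",P=world(c),**c); return c
E
python3 - <<'E'
from h import *
for n in("top","scene"):
    c=snap(n,n+"1.png"); print(n,c["fx"],c["cx"],c["cy"],np.round(c["cam_to_world"],3).tolist(), [k for k in c])
s=sense();print({k:np.round(v,3).tolist() for k,v in s.items()})
E
```

```text
top 591.7876506579001 322.3359641980622 234.53995805074138 [[-0.027, 0.994, -0.107, 427.305], [-1.0, -0.027, 0.002, -60.105], [-0.001, 0.107, 0.994, 1318.531], [0.0, 0.0, 0.0, 1.0]] ['img', 'z_map', 'fx', 'fy', 'cx', 'cy', 'cam_to_world']
scene 464.7267133298488 321.05023845182217 239.52745134792823 [[-0.691, -0.54, 0.481, 959.071], [0.723, -0.522, 0.453, 289.978], [0.007, 0.66, 0.751, 663.946], [0.0, 0.0, 0.0, 1.0]] ['img', 'z_map', 'fx', 'fy', 'cx', 'cy', 'cam_to_world']
{'t': 0.1, 'q': [-70.989, 26.833, -0.664, 91.875, 0.342, 61.384, -3.228], 'joint_vel': [-0.004, -0.104, -0.009, -0.2, -0.072, -0.166, -0.03], 'tau': [0.001, -52.165, -0.013, -24.437, -0.057, 0.014, 0.0], 'eef_pos': [237.846, 604.411, 235.723], 'orientation': [[-0.931, 0.366, -0.0], [0.366, 0.931, -0.001], [-0.0, -0.002, -1.0]], 'contact_force': [-0.469, -0.992, 0.188], 'wrist_torque': [0.023, -0.029, -0.018], 'grip_force': 0.0, 'grip_width': 1.0}
```

View pics/top1.png

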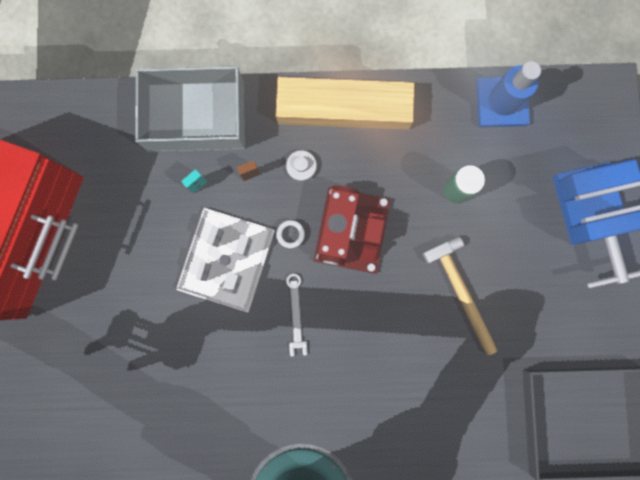

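View pics/scene1.png

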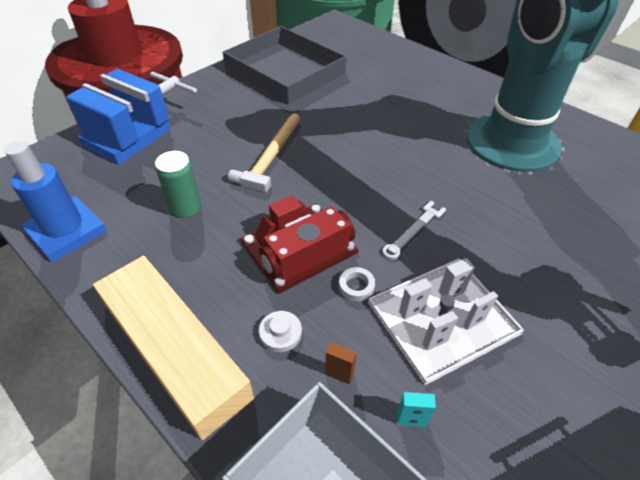

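The top view shows the tray with the spacers around (225,260), the housing at (353,229) with its gap near (360,228), the ring at (290,234), and the spanner at (297,315). The scene view shows four upright spacers in the tray and the bolt in the middle.

```bash
python3 - <<'E'
from h import *
for n,bx in(("top",None),("scene",None)):
    d=np.load(f"pics/{n}1.png.npz"); P=d["P"]; ok=d["z_map"]>0
    m=(ok&(P[...,2]>55)&(P[...,2]<85)).astype(np.uint8)
    N,l,st,ce=cv2.connectedComponentsWithStats(m)
    for i in range(1,N):
        if 20<st[i,4]<3000:
            p=P[l==i]; r=cv2.minAreaRect(p[:,:2].astype(np.float32))
            print(n,st[i],np.round(np.median(p,0)),np.round(r[0]),np.round(r[1]),round(r[2],1))
d=np.load("pics/top1.png.npz")
I=d["img"][...,::-1]
a=cv2.resize(I[195:325,165:285],None,fx=4,fy=4,interpolation=2); b=cv2.resize(I[175:305,310:400],None,fx=3.33,fy=4,interpolation=2)
cv2.imwrite("pics/crop1.png",np.hstack([a,b]))
P=d["P"]
print(np.round(P[215:245:3,340:400:4,2]))
E
```

```text
top [137  69  99  70 777] [925. 277.  70.] [901. 256.] [121. 255.] 34.8
top [137  69 105  77 505] [771. 183.  70.] [798. 182.] [127. 270.] 36.0
top [492  85  30  27 194] [ 835. -455.   70.] [ 845. -464.] [70. 31.] 45.5
top [237 161  21  15 187] [710.  96.  70.] [712.  97.] [21. 40.] 18.9
top [ 53 170  24  52 329] [661. 488.  69.] [662. 488.] [ 16. 116.] 74.2
top [181 170  21  18 189] [690. 216.  70.] [692. 216.] [20. 40.] 41.2
top [448 171  24  29 116] [ 645. -344.   70.] [ 653. -354.] [63. 31.] 33.8
top [559 176  15  25 148] [ 645. -584.   70.] [ 647. -585.] [50. 10.] 13.1
top [ 319  185   40   80 2162] [582. -97.  75.] [ 584. -100.] [ 64. 170.] 77.0
top [363 217  21  27 403] [ 566. -170.   75.] [ 571. -171.] [34. 56.] 77.3
top [ 34 224  22  45 224] [553. 529.  66.] [555. 530.] [ 8. 98.] 68.0
top [206 225  14  20 157] [567. 170.  72.] [568. 171.] [15. 40.] 68.6
top [573 224  12  19 115] [ 549. -604.   68.] [ 549. -605.] [39.  8.] 8.5
top [235 234  15  21 186] [546. 108.  73.] [546. 109.] [19. 40.] 70.6
top [587 235  53  53 817] [ 474. -680.   68.] [ 491. -669.] [ 99. 114.] 9.9
top [
[... 1488 characters left out ...]
ene [403 392  33  20 562] [692. 218.  68.] [690. 217.] [20. 40.] 38.5
[[79. 72. 76. 74. 74. 12. 13. 11. 52. 54. 56. 12. -2. -1.  1.]
 [77. 73. 73. 79. 73. 12.  7. 73. 76. 55. 53. 10.  0. -2. -4.]
 [78. 79. 76. 73. 46. 29. 37. 74. 76. 71. 74. 11. -0. -3.  2.]
 [80. 78. 76. 76. 49. 36. 31. 75. 75. 74. 79. 12. -2.  0. -1.]
 [72. 75. 75. 73. 45. 38. 28. 74. 70. 72. 74. 14.  2. -1. -3.]
 [73. 79. 78. 78. 34. 34. 36. 77. 79. 74. 75. 15. -4. -3. -5.]
 [75. 76. 76. 74. 34. 34. 36. 74. 75. 75. 83. 11. -2.  3. -1.]
 [75. 74. 80. 74. 34. 37. 63. 75. 76. 74. 73. -2.  1.  6. -2.]
 [75. 80. 76. 49. 36. 36. 75. 76. 74. 76. 78.  2.  0. -1. -1.]
 [71. 76. 77.  7. 13. 22. 39. 58. 66. 77.  6.  3.  0.  3. -3.]]
```

View pics/crop1.png

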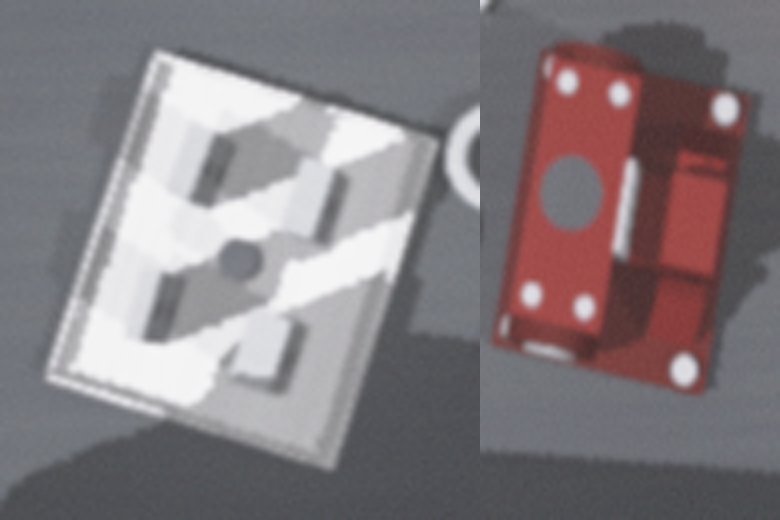

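The crops show four spacers in the tray in two rows around the bolt at (240,260). In the right half, the gap has a bright pad strip at (625,210) on the +y (world) side and the narrow cheek at (697,210). Spacers by measured thickness:
- **Thin:** (493,197)
- **Medium:** (568,171)
- **Thick:** (546,109)
- **Thickest:** (466,135)

Next I'll look at the gap with the wrist camera.

Emit:
move_arm(plan=[{"linear":[-1.5,-1.5,-0.4],"angular":[0,0,0],"jaw":1},{"linear":[-2.5,-2.4,-0.4],"angular":[0,0,0],"jaw":1},{"linear":[-2.5,-2.4,-0.4],"angular":[0,0,0],"jaw":1},{"linear":[-2.5,-2.4,-0.4],"angular":[0,0,0],"jaw":1},{"linear":[-2.5,-2.4,-0.4],"angular":[0,0,0],"jaw":1},{"linear":[-2.5,-2.4,-0.4],"angular":[0,0,0],"jaw":1},{"linear":[-2.5,-2.4,-0.4],"angular":[0,0,0],"jaw":1},{"linear":[-2.5,-2.4,-0.4],"angular":[0,0,0],"jaw":1}])

```text
t: 0.9
eef_pos: [348.1, 363.4, 268.5]
orientation: [[-0.931, 0.366, -0.0], [0.366, 0.931, -0.0], [0.0, -0.0, -1.0]]
contact_force: [0.2, -1.0, 0.6]
grip_width: 1.0
grip_force: 0.0
```

Emit:
move_arm(plan=[{"linear":[-2.5,-2.4,-0.4],"angular":[0,0,0],"jaw":1},{"linear":[-2.5,-2.4,-0.4],"angular":[0,0,0],"jaw":1},{"linear":[-2.5,-2.4,-0.4],"angular":[0,0,0],"jaw":1},{"linear":[-2.5,-2.4,-0.4],"angular":[0,0,0],"jaw":1},{"linear":[-2.5,-2.4,-0.4],"angular":[0,0,0],"jaw":1},{"linear":[-2.5,-2.4,-0.4],"angular":[0,0,0],"jaw":1},{"linear":[-2.5,-2.4,-0.4],"angular":[0,0,0],"jaw":1},{"linear":[-2.5,-2.4,-0.4],"angular":[0,0,0],"jaw":1}])

```text
t: 1.7
eef_pos: [463.8, 111.7, 300.6]
orientation: [[-0.931, 0.366, -0.0], [0.366, 0.931, 0.0], [0.0, -0.0, -1.0]]
contact_force: [-0.0, -0.1, -0.1]
grip_width: 1.005
grip_force: 0.0
```

Emit:
move_arm(plan=[{"linear":[-2.5,-2.4,0],"angular":[0,0,0],"jaw":1},{"linear":[-2.5,-2.4,0],"angular":[0,0,0],"jaw":1},{"linear":[-2.5,-2.4,0],"angular":[0,0,0],"jaw":1},{"linear":[-2.5,-2.4,0],"angular":[0,0,0],"jaw":1},{"linear":[-2.5,-2.4,0],"angular":[0,0,0],"jaw":1},{"linear":[-2.5,-2.4,0],"angular":[0,0,0],"jaw":1},{"linear":[-2.5,-2.4,0],"angular":[0,0,-0.07],"jaw":1},{"linear":[-1.0,-1.0,0],"angular":[0,0,-0.078],"jaw":1}])

```text
t: 2.5
eef_pos: [571.7, -123.5, 300.2]
orientation: [[-0.974, 0.226, -0.001], [0.226, 0.974, -0.002], [0.0, -0.002, -1.0]]
contact_force: [-0.6, 0.4, -0.1]
grip_width: 1.0
grip_force: 0.0
```

```bash
python3 - <<'E'
from h import *
c=snap("wrist","w1.png"); print(c["fx"],np.round(c["cam_to_world"],3).tolist())
s=sense();print({k:np.round(s[k],3).tolist() for k in("t","eef_pos","orientation","contact_force","q")})
E
```

```text
335.16215104613354 [[0.227, -0.936, -0.267, 496.236], [0.974, 0.217, 0.065, -105.333], [-0.003, -0.275, 0.961, 448.141], [0.0, 0.0, 0.0, 1.0]]
{'t': 2.55, 'eef_pos': [572.057, -124.472, 300.114], 'orientation': [[-0.975, 0.224, -0.0], [0.224, 0.975, -0.003], [-0.0, -0.003, -1.0]], 'contact_force': [0.286, -0.889, 0.817], 'q': [-12.022, 17.7, 26.319, 98.59, -8.342, 65.649, 93.724]}
```

View pics/w1.png

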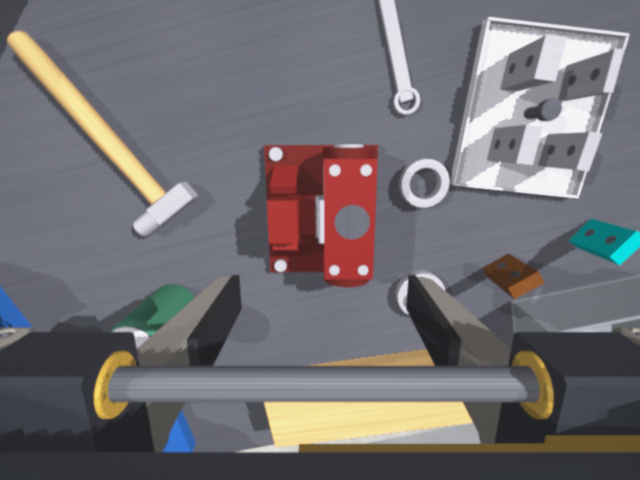

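Wrist view: the housing is centred near (320,215). The cheek's inner edge is at column ~299, the pad strip spans ~316–325, and the gap rows run ~195–245. I'll work out the gap from an averaged profile on the z=75 plane.

```bash
python3 - <<'E'
from h import *
d=np.load("pics/w1.png.npz"); I=d["img"].astype(int)
def ray(u,v,z=75):
    M=d["cam_to_world"]; D=M[:3,:3]@np.array([(u-d["cx"])/d["fx"],-(v-d["cy"])/d["fy"],-1]); o=M[:3,3]
    return o+D*(z-o[2])/D[2]
ex=np.array([.974,-.225]);ey=np.array([.225,.974])
for u in range(264,330,1):
    p=ray(u,220); print(u,round(p[:2]@ey,1),I[208:236,u].mean(0).round().tolist(),np.round(np.median(d["P"][208:236,u,2])))
for u in(285,320):
  print([(v,I[v,u].tolist(),round(ray(u,v)[:2]@ex,1)) for v in list(range(188,200))+list(range(240,254))])
R,G,B=I[...,0],I[...,1],I[...,2]
m=((R>140)&(G<90)).astype(np.uint8); m[:140]=0;m[300:]=0;m[:,:250]=0
for c in cv2.findContours(m,0,2)[0]:
    if cv2.contourArea(c)>200:
        w=np.array([ray(*q)[:2] for q in c[:,0]],np.float32); print(cv2.minAreaRect(c),cv2.minAreaRect(w))
E
```

```text
264 -59.8 [77.0, 78.0, 84.0] 0.0
265 -58.6 [78.0, 78.0, 84.0] -0.0
266 -57.5 [86.0, 77.0, 83.0] 0.0
267 -56.4 [114.0, 72.0, 76.0] -0.0
268 -55.2 [152.0, 64.0, 64.0] 75.0
269 -54.1 [170.0, 59.0, 58.0] 75.0
270 -53.0 [173.0, 58.0, 56.0] 75.0
271 -51.8 [173.0, 58.0, 56.0] 75.0
272 -50.7 [173.0, 58.0, 56.0] 75.0
273 -49.5 [173.0, 58.0, 56.0] 75.0
274 -48.4 [173.0, 58.0, 56.0] 75.0
275 -47.3 [173.0, 58.0, 56.0] 75.0
276 -46.1 [173.0, 58.0, 56.0] 75.0
277 -45.0 [174.0, 58.0, 56.0] 75.0
278 -43.8 [173.0, 58.0, 56.0] 75.0
279 -42.7 [174.0, 58.0, 57.0] 75.0
280 -41.6 [173.0, 58.0, 57.0] 75.0
281 -40.4 [174.0, 58.0, 57.0] 75.0
282 -39.3 [173.0, 58.0, 56.0] 75.0
283 -38.2 [173.0, 58.0, 56.0] 75.0
284 -37.0 [174.0, 58.0, 57.0] 75.0
285 -35.9 [174.0, 58.0, 56.0] 75.0
286 -34.7 [174.0, 58.0, 57.0] 75.0
287 -33.6 [174.0, 58.0, 57.0] 75.0
288 -32.5 [173.0, 58.0, 56.0] 75.0
289 -31.3 [174.0, 58.0, 57.0] 75.0
290 -30.2 [174.0, 58.0, 57.0] 75.0
291 -29.1 [174.0, 58.0, 57.0] 75.0
292 -27.9 [174.0, 58.0, 57.0] 75.0
293 -26.8 [174.0, 58.0, 57.0] 75.0
294 -25.6 [173.0, 58.0, 56.0] 75.0
295 -24.5 [171.0, 57
[... 3071 characters left out ...]
9, 32, 32], np.float64(622.1)), (249, [70, 34, 33], np.float64(623.4)), (250, [70, 34, 33], np.float64(624.6)), (251, [74, 35, 34], np.float64(625.8)), (252, [81, 37, 36], np.float64(627.0)), (253, [84, 38, 37], np.float64(628.2))]
((282.0, 224.5), (49.0, 30.0), 90.0) ((570.8224487304688, -171.67601013183594), (33.910892486572266, 57.43281936645508), 76.90971374511719)
((284.0, 175.5), (21.0, 26.0), 90.0) ((517.379638671875, -155.9100341796875), (29.24747085571289, 22.693513870239258), 76.89251708984375)
((350.4999694824219, 218.49996948242188), (52.99999237060547, 120.99998474121094), 0.0) ((584.1351928710938, -96.59760284423828), (57.747135162353516, 140.61497497558594), 76.91129302978516)
```

The gap measures about 23.5 mm between faces (y' −22.2 to 1.4), with the shoulder edge near −2.2. That suggests the 22 mm plate, so I'll try that one first by feel, picking it up at (466,135).

Emit:
move_arm(plan=[{"linear":[1.6,2.3,1],"angular":[0,0,0],"jaw":0.55},{"linear":[2.2,3.2,2],"angular":[0,0,0],"jaw":0.55},{"linear":[2.4,3.4,2],"angular":[0,0,0],"jaw":0.55},{"linear":[2.4,3.4,2],"angular":[0,0,0],"jaw":0.55},{"linear":[2.4,3.4,2],"angular":[0,0,0],"jaw":0.55},{"linear":[2.2,3.2,2],"angular":[0,0,0],"jaw":0.55},{"linear":[1.8,2.5,2],"angular":[0,0,0],"jaw":0.55},{"linear":[1.1,1.5,2],"angular":[0,0,0.12],"jaw":0.55}])

```text
t: 3.35
eef_pos: [464.1, 142.7, 149.8]
orientation: [[-0.941, 0.34, -0.001], [0.34, 0.941, 0.001], [0.001, 0.001, -1.0]]
contact_force: [-0.2, -0.2, -0.2]
grip_width: 0.549
grip_force: 0.0
```

```bash
python3 - <<'E'
from h import *
c=snap("wrist","w2.png"); s=sense();print({k:np.round(s[k],3).tolist() for k in("t","eef_pos","orientation","grip_width")})
P=world(c); m=((P[...,2]>66)&(P[...,2]<80)).astype(np.uint8)
N,l,st,ce=cv2.connectedComponentsWithStats(m)
for i in range(1,N):
    if 100<st[i,4]<20000:
        p=P[l==i]; r=cv2.minAreaRect(p[:,:2].astype(np.float32)); print(st[i],np.round(np.median(p,0),1),np.round(r[0],1),np.round(r[1]),round(r[2],1))
d=np.load("pics/w1.png.npz");P=d["P"]
for u in(285,292,321):
    q=P[150:275,u]; k=abs(q[:,2]-75)<1.5; x=q[k][:,:2]@[.974,-.225]; print(u,x.min(),x.max(),np.flatnonzero(k)+150)
E
```

```text
{'t': 3.4, 'eef_pos': [461.383, 144.135, 146.882], 'orientation': [[-0.939, 0.343, -0.006], [0.343, 0.939, -0.0], [0.006, -0.002, -1.0]], 'grip_width': 0.548}
[ 299  235   32   56 1719] [464.5 136.2  72.9] [465.9 135.6] [22. 41.] 70.3
[399 241  18  55 842] [490.1 197.3  72.7] [492.2 197.3] [10. 40.] 73.5
[307 339  24  27 605] [534.4 113.7  72.8] [536.1 112.8] [18. 21.] 70.7
[ 56 403  17  50 221] [ 527.3 -107.5   75.3] [ 531.1 -108.1] [11. 45.] 77.4
285 567.0848649843286 616.1947118305616 [201 202 203 204 205 206 207 208 209 210 211 212 213 214 215 216 217 218
 219 220 221 222 223 224 225 226 227 228 229 230 231 232 233 234 235 236
 237 238 239 240 241 242 243]
292 567.1524090001136 615.9731072465446 [201 202 203 204 205 206 208 209 210 211 212 213 214 215 217 218 219 220
 221 222 223 224 225 226 227 228 229 230 231 232 233 234 235 236 237 239
 240 241 242 243]
321 566.184364187632 615.1860395699401 [200 201 203 204 205 206 207 208 209 210 211 212 213 214 215 216 217 218
 219 220 221 222 223 224 225 226 227 228 229 230 231 232 233 234 235 236
 238 239 240 241 242]
```

Emit:
move_arm(plan=[{"linear":[-0.4,-0.3,0],"angular":[0,0,0],"jaw":0.55},{"linear":[-0.3,-0.35,1.2],"angular":[0,0,0],"jaw":0.55},{"linear":[0,0,2.2],"angular":[0,0,0],"jaw":0.55},{"linear":[0,0,2.2],"angular":[0,0,0],"jaw":0.55},{"linear":[0,0,1.5],"angular":[0,0,0],"jaw":0.55},{"linear":[0,0,0.8],"angular":[0,0,0],"jaw":0.55},{"linear":[0,0,0],"angular":[0,0,0],"jaw":0.55},{"linear":[0,0,0],"angular":[0,0,0],"jaw":0.55}])

```text
t: 4.2
eef_pos: [471.3, 130.4, 72.1]
orientation: [[-0.94, 0.341, 0.001], [0.341, 0.94, 0.0], [-0.001, 0.001, -1.0]]
contact_force: [0.7, -0.6, 0.3]
grip_width: 0.548
grip_force: 0.0
```

Emit:
move_arm(plan=[{"linear":[0,0,0],"angular":[0,0,0],"jaw":0.2},{"linear":[0,0,0],"angular":[0,0,0],"jaw":0.15},{"linear":[0,0,0],"angular":[0,0,0],"jaw":0.1},{"linear":[0,0,0],"angular":[0,0,0],"jaw":0.1},{"linear":[0,0,0],"angular":[0,0,0],"jaw":0.1}], force=30)

```text
t: 4.7
eef_pos: [471.0, 131.5, 72.0]
orientation: [[-0.941, 0.34, 0.001], [0.34, 0.941, 0.001], [-0.001, 0.001, -1.0]]
contact_force: [-0.1, 1.1, 2.0]
grip_width: 0.239
grip_force: 29.9
```

Emit:
move_arm(plan=[{"linear":[0,0,-0.6],"angular":[0,0,0],"jaw":0.1},{"linear":[0,0,-1.6],"angular":[0,0,0],"jaw":0.1},{"linear":[0,0,-2.2],"angular":[0,0,0],"jaw":0.1},{"linear":[0,0,-2.4],"angular":[0,0,0],"jaw":0.1},{"linear":[0,0,-2.0],"angular":[0,0,0],"jaw":0.1},{"linear":[-0.8,-0.9,-1.2],"angular":[0,0,0],"jaw":0.1},{"linear":[-1.4,-1.6,0],"angular":[0,0,0],"jaw":0.1},{"linear":[-2,-2.3,0],"angular":[0,0,0],"jaw":0.1}], force=45)

```text
t: 5.5
eef_pos: [493.1, 71.4, 171.4]
orientation: [[-0.941, 0.337, -0.001], [0.337, 0.941, 0.0], [0.001, -0.0, -1.0]]
contact_force: [0.3, -0.1, -5.8]
grip_width: 0.237
grip_force: 44.8
```

Emit:
move_arm(plan=[{"linear":[-2.2,-2.5,0],"angular":[0,0,0],"jaw":0.1},{"linear":[-2.6,-3,0],"angular":[0,0,0],"jaw":0.1},{"linear":[-2.7,-3,0],"angular":[0,0,0],"jaw":0.1},{"linear":[-2.6,-3,0],"angular":[0,0,0],"jaw":0.1},{"linear":[-2.2,-2.5,0],"angular":[0,0,0],"jaw":0.1},{"linear":[-1.7,-2,0],"angular":[0,0,0],"jaw":0.1},{"linear":[-0.9,-1,0],"angular":[0,0,0],"jaw":0.1},{"linear":[-0.45,-0.44,0],"angular":[0,0,-0.06],"jaw":0.1}])

```text
t: 6.3
eef_pos: [577.9, -146.7, 170.6]
orientation: [[-0.959, 0.284, -0.002], [0.284, 0.959, -0.001], [0.002, -0.001, -1.0]]
contact_force: [0.6, 0.5, -5.1]
grip_width: 0.236
grip_force: 44.8
```

Emit:
move_arm(plan=[{"linear":[0,0,0],"angular":[0,0,-0.06],"jaw":0.1},{"linear":[0,0,0],"angular":[0,0,0],"jaw":0.1},{"linear":[0,0,0],"angular":[0,0,0],"jaw":0.1},{"linear":[0,0,0],"angular":[0,0,0],"jaw":0.1}])

```text
t: 6.7
eef_pos: [578.4, -144.1, 171.3]
orientation: [[-0.974, 0.225, -0.001], [0.225, 0.974, 0.0], [0.001, 0.0, -1.0]]
contact_force: [0.2, -0.7, -6.1]
grip_width: 0.236
grip_force: 44.8
```

```bash
python3 - <<'E'
from h import *
c=snap("wrist","w3.png"); s=sense();print({k:np.round(s[k],3).tolist() for k in("t","eef_pos","orientation","contact_force","grip_width")})
p=s["eef_pos"][:2]; print("x'",p@np.array([.974,-.225])-591,"y'",p@np.array([.225,.974])+10.4)
d=c
def ray(u,v,z=75):
    M=np.array(d["cam_to_world"]); D=M[:3,:3]@np.array([(u-d["cx"])/d["fx"],-(v-d["cy"])/d["fy"],-1]); o=M[:3,3]
    return o+D*(z-o[2])/D[2]
P=world(c); m=((P[...,2]>s["eef_pos"][2]-2)&(P[...,2]<s["eef_pos"][2]+6)).astype(np.uint8)
N,l,st,ce=cv2.connectedComponentsWithStats(m)
for i in range(1,N):
    if 100<st[i,4]<20000:
        p=P[l==i]; r=cv2.minAreaRect(p[:,:2].astype(np.float32)); print(st[i],np.round(np.median(p,0),1),np.round(r[0],1),np.round(r[1]),round(r[2],1))
cv2.imwrite("pics/w3c.png",cv2.resize(c["img"][200:400,220:440,::-1],None,fx=3,fy=3))
E
```

```text
{'t': 6.75, 'eef_pos': [578.528, -144.103, 171.438], 'orientation': [[-0.974, 0.225, -0.0], [0.225, 0.974, 0.0], [0.0, 0.0, -1.0]], 'contact_force': [0.662, -0.045, -5.473], 'grip_width': 0.237}
x' 4.909533109615154 y' 0.2126917484715669
[ 270  258  108   79 3987] [ 571.1 -142.3  172.3] [ 572.2 -142.6] [45. 42.] 27.4
```

View pics/w3c.png

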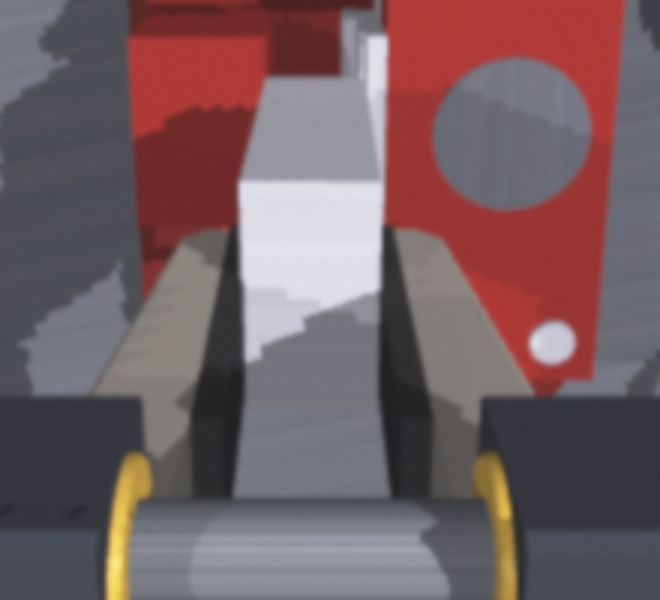

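The crop shows the plate gripped upright between the fingers, over the gap, with the pad strip to its right at (370,60). I'll lower it slowly and feel for contact.

Emit:
move_arm(plan=[{"linear":[0,0,0.8],"angular":[0,0,0],"jaw":0.1},{"linear":[0,0,1.0],"angular":[0,0,0],"jaw":0.1},{"linear":[0,0,0.5],"angular":[0,0,0],"jaw":0.1},{"linear":[0,0,0.2],"angular":[0,0,0],"jaw":0.1},{"linear":[0,0,0.15],"angular":[0,0,0],"jaw":0.1},{"linear":[0,0,0.15],"angular":[0,0,0],"jaw":0.1},{"linear":[0,0,0.1],"angular":[0,0,0],"jaw":0.1},{"linear":[0,0,0],"angular":[0,0,0],"jaw":0.1}])

```text
t: 7.55
eef_pos: [578.8, -144.6, 142.7]
orientation: [[-0.974, 0.225, 0.0], [0.225, 0.974, 0.0], [-0.0, 0.0, -1.0]]
contact_force: [0.3, -0.6, -5.6]
grip_width: 0.234
grip_force: 44.8
```

Underside is 1.5 mm below the rim with no contact; continue.

Emit:
move_arm(plan=[{"linear":[0,0,0.1],"angular":[0,0,0],"jaw":0.1},{"linear":[0,0,0.1],"angular":[0,0,0],"jaw":0.1},{"linear":[0,0,0.1],"angular":[0,0,0],"jaw":0.1},{"linear":[0,0,0.1],"angular":[0,0,0],"jaw":0.1},{"linear":[0,0,0.1],"angular":[0,0,0],"jaw":0.1},{"linear":[0,0,0],"angular":[0,0,0],"jaw":0.1}])

```text
t: 8.15
eef_pos: [578.6, -144.6, 137.4]
orientation: [[-0.974, 0.225, -0.0], [0.225, 0.974, 0.0], [0.0, 0.0, -1.0]]
contact_force: [0.1, -0.3, -5.3]
grip_width: 0.235
grip_force: 44.8
```

Emit:
move_arm(plan=[{"linear":[0,0,0.4],"angular":[0,0,0],"jaw":0.1},{"linear":[0,0,0.4],"angular":[0,0,0],"jaw":0.1},{"linear":[0,0,0.4],"angular":[0,0,0],"jaw":0.1},{"linear":[0,0,0.3],"angular":[0,0,0],"jaw":0.1},{"linear":[0,0,0.2],"angular":[0,0,0],"jaw":0.1},{"linear":[0,0,0.1],"angular":[0,0,0],"jaw":0.1},{"linear":[0,0,0],"angular":[0,0,0],"jaw":0.1}])

```text
t: 8.85
eef_pos: [578.7, -144.6, 119.5]
orientation: [[-0.974, 0.225, -0.0], [0.225, 0.974, -0.0], [0.0, -0.0, -1.0]]
contact_force: [-0.6, 0.8, -5.9]
grip_width: 0.236
grip_force: 44.8
```

Emit:
move_arm(plan=[{"linear":[0,0,0.1],"angular":[0,0,0],"jaw":0.1},{"linear":[0,0,0.1],"angular":[0,0,0],"jaw":0.1},{"linear":[0,0,0.05],"angular":[0,0,0],"jaw":0.1},{"linear":[0,0,0],"angular":[0,0,0],"jaw":0.1}])

```text
t: 9.25
eef_pos: [579.0, -144.7, 117.8]
orientation: [[-0.974, 0.225, 0.001], [0.225, 0.974, 0.0], [-0.001, 0.0, -1.0]]
contact_force: [-2.0, -0.1, 0.6]
grip_width: 0.238
grip_force: 44.8
```

The plate goes in freely and comes to rest at the shoulder depth (26 mm). As it is the thickest, no other plate can be the one that just fits. I'll release it and retreat.

Emit:
move_arm(plan=[{"linear":[0,0,0],"angular":[0,0,0],"jaw":0.27},{"linear":[0,0,0],"angular":[0,0,0],"jaw":0.3},{"linear":[0,0,0],"angular":[0,0,0],"jaw":0.4},{"linear":[0,0,0],"angular":[0,0,0],"jaw":0.5},{"linear":[0,0,0],"angular":[0,0,0],"jaw":0.5},{"linear":[0,0,-0.8],"angular":[0,0,0],"jaw":0.5},{"linear":[0,0,-2],"angular":[0,0,0],"jaw":0.5},{"linear":[0,0,-3],"angular":[0,0,0],"jaw":0.5}], force=10)

```text
t: 10.05
eef_pos: [577.7, -144.4, 174.8]
orientation: [[-0.974, 0.225, -0.003], [0.225, 0.974, 0.0], [0.003, -0.0, -1.0]]
contact_force: [0.3, -0.3, 0.1]
grip_width: 0.5
grip_force: 0.0
```

Emit:
move_arm(plan=[{"linear":[0,0,-3],"angular":[0,0,0],"jaw":0.5},{"linear":[0,0,-3],"angular":[0,0,0],"jaw":0.5},{"linear":[0,0,-2],"angular":[0,0,0],"jaw":0.5},{"linear":[0,0,-1],"angular":[0,0,0],"jaw":0.5},{"linear":[0,0,0],"angular":[0,0,0],"jaw":0.5}])

```text
t: 10.55
eef_pos: [579.4, -144.8, 266.6]
orientation: [[-0.974, 0.225, 0.003], [0.225, 0.974, -0.0], [-0.003, 0.0, -1.0]]
contact_force: [0.7, 0.1, -0.4]
grip_width: 0.501
grip_force: 0.0
```

```bash
python3 - <<'E'
from h import *
c=snap("wrist","w4.png"); s=sense();print({k:np.round(s[k],3).tolist() for k in("t","eef_pos","contact_force","grip_width")})
P=world(c)
for n,P in(("wrist",P),("scene",world(snap("scene","s4.png")))):
  Q=P.copy(); near=(abs(Q[...,0]-573)<60)&(abs(Q[...,1]+143)<60)
  m=(near&(Q[...,2]>100)&(Q[...,2]<130)).astype(np.uint8)
  N,l,st,ce=cv2.connectedComponentsWithStats(m)
  for i in range(1,N):
    if 60<st[i,4]:
        p=P[l==i]; p=p[p[:,2]>np.percentile(p[:,2],80)-6]; r=cv2.minAreaRect(p[:,:2].astype(np.float32)); r0=np.array(r[0])
        A=np.c_[p[:,:2]@np.array([[.974,.225],[-.225,.974]]),np.ones(len(p))]; k=np.linalg.lstsq(A,p[:,2],rcond=None)[0]
        print(n,st[i],"z",np.percentile(p[:,2],[5,50,95]).round(1),np.round(r[0],1),np.round(r[1]),round(r[2],1),"x'",r0@[.974,-.225]-591,"y'",r0@[.225,.974]+22.2,"slope",k[:2].round(3))
cv2.imwrite("pics/w4c.png",cv2.resize(c["img"][150:350,200:450,::-1],None,fx=3,fy=3))
E
```

```text
{'t': 10.6, 'eef_pos': [578.69, -144.543, 265.187], 'contact_force': [0.018, -1.11, -0.697], 'grip_width': 0.499}
wrist [ 310  201   25   47 1121] z [117.2 118.5 119.7] [ 572.6 -145.1] [21. 40.] 77.3 x' -0.6704074859619595 y' 9.729444976806644 slope [0.008 0.034]
scene [279 188  27  24 399] z [112.5 116.8 118.5] [ 571.2 -144.6] [25. 41.] 77.9 x' -2.1245200958252326 y' 9.919737152099618 slope [-0.014 -0.059]
```

View pics/w4c.png

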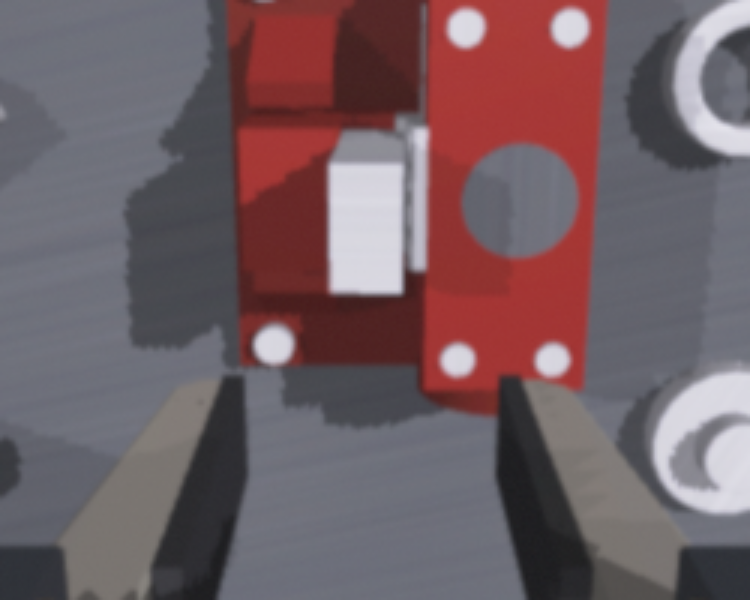

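The plate stands in the gap at crop (367,215), about 10 px from the pad strip. Its top is at z 118.5 (expected 119), it is within 1 mm of mid-gap, and its lean is about 0.03 rad. The gripper is clear, so I'll hand in.

```bash
python3 -c "
from workcell import *
print(job_done())"
```

```text
the job is handed in; nothing more can be done
None
```

The 22 mm plate (spacer_thickest) is the one that just fits: it now stands released on the shoulder about 1 mm from mid-gap, leaning roughly 0.03 rad, the other three were never moved from the tray, and the job is handed in with no verdict returned.

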